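Seat an index plate on a sloping drilling jig and clamp it

ROBOT

A 6-joint arm with a two-finger parallel gripper is mounted at the origin on the work surface; the furniture and walls round the work are solid. World frame = base frame: x ahead of the robot, y to its left, z up, the work surface at z = 0. Lengths are in m, angles in rad, forces in N, time in s.
With the tool pointing down it reaches from about 0.3 to 0.75 m from the base axis. Payload 8.5 kg.
Tool frame: the origin (TCP) lies between the finger pads; the fingertips stand 22 mm ahead of it and the grasp point (between the pads) lies 3 mm ahead of it; z points along the fingers, y is the direction in which the jaws open and shut (so a half turn about z gives the same grasp; the last joint's range is limited). The gripper opens to 85 mm and grips with 20 to 120 N. Pads are 22 mm wide; open, the fingers measure 114 mm over their backs; the gripper's body (76 mm by 85 mm) begins 54 mm behind the grasp point. The pads swing forward as they close: fully open they stand 13 mm farther back than shut.
Start: joints at [1.091, 0.381, 1.297, -0, 1.464, -0.215], TCP at [0.144, 0.531, 0.231] pointing down, gripper open.
Joint ranges: [-3.11, 3.11], [-0.89, 2.33], [0.22, 2.48], [-1.42, 4.56], [0.17, 2.85], [-2.88, 2.88]. Speed limits (rad/s): [2.39, 2.39, 3.14, 3.14, 3.14, 3.14].

INTERFACE

Orientations are given as a 3x3 rotation matrix whose columns are the frame's x, y, z axes.
In Python, from plant import observe, camera, get_calibration, hand_in, boxes_of, trace, landmark_of gives the robot as it stands.
- The arm moves only by the shell command python3 -m crank 'ROWS' [OPENING] [FORCE]. ROWS is text: rows parted by semicolons, each of 6 numbers parted by spaces: the shift along the world's x, y, z in cm, then the turn, a rotation vector about the world's x, y, z in degrees. A call has 1 to 5 rows; each row shifts and turns the pose as measured when the row begins; what a row does not reach is not made up. A row lasts 1/10 s, in which the tool goes at most 50 mm and 8.59 degrees, less where a joint would pass 70% of its speed; a pose out of reach is approached as far as the arm can. A call with a gripper value outside its range is refused whole. OPENING is the opening, from 0 (shut) to 1 (fully open), set as the call begins (- or left out, the last holds). The fingers move at their own pace and stop on an object; FORCE is the grip in N (left out, the last holds). Time passes only in rows, so rows that do not move let the fingers close. It gives the time, the measured TCP pose, the force and the opening at its end, in the units of the state.
- observe(): the state, without advancing time (a new reading comes with each control period).
- camera(name): name is "side" or "top" or "wrist"; returns the picture (420x560x3 uint8, red, green, blue); there is no depth.
- get_calibration(name): a dict with "camera_matrix" (3x3 intrinsics, pixels), "cam_to_world" (4x4, takes a point from camera to world coordinates). Camera axes: x right, y down, z forward; pixel columns grow to the right and rows downward; lengths in m; the calibration is good to about 2 mm. The wrist camera is an equidistant fisheye: a pixel r from the principal point sees the ray r / f radians off the axis. A picture is of the moment at which its call begins: read the wrist's pose just before it. get_calibration takes no time and is no camera call; for the wrist camera it gives the pose at the moment of the call.
- hand_in(): hands the job in, once; it reports no verdict.
Trained networks look in the newest picture that a camera, given by its name, has taken for a name from the list of things; names that differ only in an ending like _2 or _b are one class to them, and where a whole thing is asked for, a point or a joint stands for the part that bears it (a point fixed in the world has none). Each returns a list of dicts, best first, with "p" (0 to 1); they miss things now and then, are a little off and sometimes report something else, mostly with a low value. They report only what shows in the picture. A call takes as long as a camera call.
- boxes_of(camera, name): "location" ([row, column] in pixels, amid what is visible of it).
- trace(camera, name): "region" (420x560 bool, what is visible of it) and "location" ([row, column] in pixels, amid what is visible of it).
- landmark_of(camera, name): "location" ([row, column] in pixels: a listed point, or the origin of a listed thing).
The state is a dict: "time": time; "joints": joint angles; "qd": joint speeds; "effort": joint torques, N m; "tcp_pos": TCP position; "tcp_rot": TCP orientation; "contact_force": force on the tool from outside, world axes, zero at the start; "wrist_torque": the same for the moment, N m; "opening": finger opening in m.
Only numpy, scipy, OpenCV 4.12 (cv2) and the standard library are available. Lean on these libraries where they do the work, as an engineer would, in place of code of your own. Each camera call takes 0.05 s, during which the arm holds its last target. There are 200 camera calls.

TASK

Pick up the metal index plate from the bench and lower it onto the sloping jig so that its bored hub goes over the central shaft and the hole in its ear goes over the pin, until it lies flush on the sloping board. Then swing the wooden clamp arm by its post over the plate's rim, as far as it goes, and let go. Do not force the plate, and leave the other things on the bench where they are.

Things in the scene. Friction and masses are not known exactly. Their poses are not given: they have to be found in the camera images.
- index_plate: Loose bare-metal plate, about 0.3 kg, lying flat on the bench: a disc of 96 mm diameter and 12 mm thick, with a flat ear 44 mm wide that reaches out to 92 mm from the disc's centre, and on the disc's centre a square hub 40 x 40 mm that rises from 12 to 46 mm above the underside. A 23 mm bore goes through hub and disc. Origin: centre of the bore at the underside; z up through the hub, x towards the ear; the hub's flat sides face along x and y.
- ear_hole (a point): Centre of the 17 mm through hole in the plate's ear, at the underside, 66 mm from the bore's centre along the plate's x; axes as the plate's.
- jig_face: The sloping plywood board of the fixed jig, 195 mm along the slope by 175 mm. It slopes 30 degrees, facing the robot's side. Origin: foot of the central shaft on the board's surface, 75 mm above the bench. z is square to the board, along the shaft; x points up the slope, y along the board's width (to the left seen from its low edge). The board reaches from x = -95 to 100 mm and y = -110 to 65 mm. The steel shaft is 20 mm in diameter and 40 mm tall with a tapered tip.
- pin_foot (a point): Foot of the steel pin on the sloping board, 66 mm up the slope from the shaft (board x); axes as the board's. The pin stands square to the board, 14 mm in diameter, 20 mm tall, tapered tip.
- clamp (a joint): Angle of the wooden clamp arm about an axis square to the board, rad: 0 is swung fully clear, 1.396 is at its stop with the arm pointing at the shaft, over the rim of the seated plate. It grows counterclockwise seen looking down on the board. Stiff by friction (about 0.06 N m); stays where it is left. At 0 the arm points from its pivot 35 degrees clockwise from the board's x axis. The arm is 18 mm wide, reaches 62 mm from its pivot and runs from 15 to 23 mm above the board.
- clamp_pivot (a point): The arm's pivot axis at the board's surface, at x = -70, y = -70 mm of the board; axes as the board's.
- clamp_post_top (a point): Centre of the top of the round wooden post on the clamp arm: 16 mm in diameter, 40 mm from the pivot along the arm, standing from 23 to 58 mm above the board. This point's z is along the post; x along the arm, away from the pivot.
- sanding_block: Bystander: brown sanding block 106 x 66 x 31 mm; origin at the centre of its underside.
- masking_tape: Bystander: roll of cream masking tape, 104 mm diameter, 24 mm tall, lying flat; origin at the centre of its underside.
- glue_bottle: Bystander: white glue bottle standing upright, 43 x 58 x 178 mm; origin at the centre of its underside.
- combi_pliers: Bystander: pliers with red handles lying flat, 180 x 56 x 12 mm; origin at the centre of the underside.

How it is judged:
On the way, in this order (a step that is already met when the one before it is completed fails the run):
1. the plate is fully down over shaft and pin, with the clamp arm still swung clear (clamp below 0.6 rad) (distance between index_plate and jig_face below 0.005 m and distance between ear_hole and pin_foot below 0.005 m and angle between the z axis of index_plate and the z axis of jig_face, either way round below 0.05 rad and value of joint clamp below 0.6 rad), for 0.2 s.
2. the clamp arm is swung over the seated plate (clamp above 1.2 rad) (distance between index_plate and jig_face below 0.005 m and value of joint clamp above 1.2 rad), for 0.2 s.
At the end, for the whole second after the job is handed in: The index plate lies flush on the sloping board (bore within 5 mm of the shaft's foot, ear hole within 5 mm of the pin's foot, square to the board within 0.05 rad), at rest, and the clamp arm stands over its rim (clamp above 1.2 rad) (all of step 2 and distance between ear_hole and pin_foot below 0.005 m and angle between the z axis of index_plate and the z axis of jig_face, either way round below 0.05 rad and linear speed of index_plate below 0.02 m/s); the robot touches nothing.
It fails at once if the plate is pressed or struck against the jig with more than 60 N (contact force between index_plate and jig_face above 60 N).
It fails at once if another thing on the bench is moved by more than 20 mm (distance of any of sanding_block, masking_tape, glue_bottle, combi_pliers from where it was at the start of the episode above 0.02 m).
It also fails if it takes over 53 s, if anything falls off the work surface, if the arm or the gripper's body presses on something with over 40 N, if the wrist force passes 120 N, or if a joint passes its speed limit or range.

## Working session

There is one attempt and no reset: what is moved stays moved. The work goes in short steps, Python scripts to look and compute and a shell command to move; the robot and the scene stay as the last step left them, time stands still between calls to the robot, and variables do not carry over. Pictures are saved under pics/ and viewed, about 8 in all and at most 12, crops included, and the job is handed in when it is done.

```bash
mkdir -p pics; ls
cat > h.py <<'E'
import numpy as np, cv2
from plant import *
def ray(name,rc,cal=None):
    c=cal or get_calibration(name);K=np.array(c["camera_matrix"]);T=np.array(c["cam_to_world"])
    x=(rc[1]-K[0,2])/K[0,0];y=(rc[0]-K[1,2])/K[1,1]
    if name=="wrist":
        r=np.hypot(x,y);s=np.sin(r)/r if r>1e-9 else 1;d=np.array([x*s,y*s,np.cos(r)])
    else: d=np.array([x,y,1.])
    d=T[:3,:3]@d;return T[:3,3],d/np.linalg.norm(d)
def onz(name,rc,z,cal=None):
    o,d=ray(name,rc,cal);return o+d*(z-o[2])/d[2]
def tri(rs):
    A=0;b=0
    for o,d in rs:
        P=np.eye(3)-np.outer(d,d);A=A+P;b=b+P@o
    return np.linalg.solve(A,b)
def proj(name,p,cal=None):
    c=cal or get_calibration(name);K=np.array(c["camera_matrix"]);T=np.array(c["cam_to_world"])
    q=T[:3,:3].T@(np.array(p)-T[:3,3])
    if name=="wrist":
        r=np.hypot(q[0],q[1]);th=np.arctan2(r,q[2]);q=np.array([q[0]/r*th,q[1]/r*th,1])
    else: q=q/q[2]
    return K[1,1]*q[1]+K[1,2],K[0,0]*q[0]+K[0,2]
E
cat > a.py <<'E'
from h import *
np.set_printoptions(precision=4,suppress=True)
ims={}
for n in("top","side"):
    im=camera(n);ims[n]=im;cv2.imwrite(f"pics/{n}0.png",im[:,:,::-1])
    c=get_calibration(n);print(n,np.array(c["cam_to_world"])[:3,3],c["camera_matrix"][0][0])
for t in("index_plate","ear_hole","jig_face","pin_foot","clamp_pivot","clamp_post_top","sanding_block","masking_tape","glue_bottle","combi_pliers"):
    R=[]
    for n in("top","side"):
        l=landmark_of(n,t)
        if l: R.append(ray(n,l[0]["location"]));print(t,n,np.round(l[0]["location"],1),round(l[0]["p"],2),"z0:",onz(n,l[0]["location"],0.))
    if len(R)==2:print("   tri",tri(R))
cv2.imwrite("pics/both.png",cv2.resize(np.vstack([ims["top"],ims["side"]])[:,:,::-1],None,fx=.71,fy=.71))
E
python3 a.py
```

```text
pics
top [0.4827 0.0473 1.2401] 390.35928686343397
side [0.9047 0.9188 1.5225] 529.2304933132057
index_plate top [215.7 219.2] 0.76 z0: [0.5287 0.2206 0.    ]
index_plate side [262.5 327.5] 0.8 z0: [0.5266 0.2207 0.    ]
   tri [0.5278 0.2208 0.0011]
ear_hole top [198.5 207.9] 0.91 z0: [0.5826 0.2582 0.    ]
ear_hole side [276.1 312.8] 0.7 z0: [0.5896 0.2465 0.    ]
   tri [0.5868 0.2539 0.0112]
jig_face top [204.2 320.5] 0.75 z0: [ 0.5724 -0.1007  0.    ]
jig_face side [180.5 279.6] 0.87 z0: [ 0.5476 -0.1445  0.    ]
   tri [ 0.5662 -0.0912  0.0769]
pin_foot top [208.4 323. ] 0.73 z0: [ 0.5592 -0.1088  0.    ]
pin_foot side [180.8 265.2] 0.58 z0: [ 0.5953 -0.1635  0.    ]
   tri [ 0.5812 -0.1142  0.0506]
clamp_pivot top [222.2 348.5] 0.63 z0: [ 0.517  -0.1906  0.    ]
clamp_pivot side [164.7 288.2] 0.85 z0: [ 0.4925 -0.1983  0.    ]
   tri [ 0.5084 -0.1802  0.0315]
clamp_post_top top [217.8 352.8] 0.43 z0: [ 0.5313 -0.2042  0.    ]
clamp_post_top side [150.9 278.6] 0.68 z0: [ 0.5008 -0.2723 -0.    ]
   tri [ 0.5289 -0.1824  0.1133]
sanding_block side [206.9 341.9] 0.97 z0: [0.392  0.0449 0.    ]
masking_tape top [258.  397.9] 0.88 z0: [ 0.4071 -0.3483  0.    ]
masking_tape side [125.6 295.4] 0.79 z0: [ 0.3955 -0.363   0.    ]
   tri [ 0.4075 -0.3374  0.0315]
glue_bottle top [138.8 299.4] 0.81 z0: [ 0.7822 -0.0296  0.    ]
combi_pliers top [274.7 162.7] 0.79 z0: [0.3398 0.3915 0.    ]
combi_pliers side [289.1 401.4] 0.66 z0: [0.3534 0.3955 0.    ]
   tri [ 0.3435  0.3927 -0.0126]
```

View pics/top0.png

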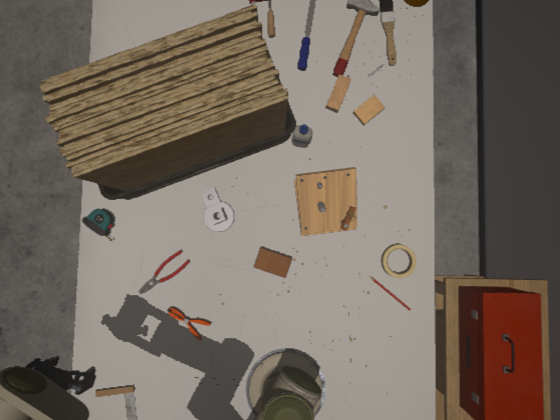

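View pics/side0.png

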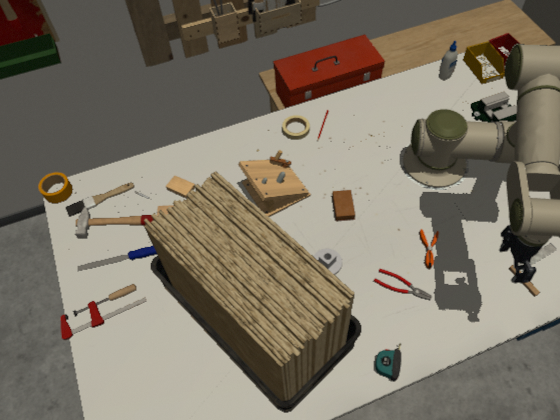

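The top view shows the plate's hub at about (213,219) with its ear towards (195,209). The shaft is at (206,321), the pin at (185,320) and the clamp post at about (212,350). The tall wood stack is just beyond the plate, at x > 0.6. I'll move over the plate for a near view.

```bash
python3 -m crank '3.6 -3.3 0.4 0 0 0;3.6 -3.3 0.4 0 0 0;3.6 -3.3 0.4 0 0 0;3.6 -3.3 0.4 0 0 0;3.6 -3.3 0.4 0 0 0' 1 && python3 -m crank '3.4 -3.2 0.4 0 0 0;3.4 -3.2 0.4 0 0 0;3.4 -3.2 0.4 0 0 0;3.4 -3.2 0.4 0 0 0;0 0 0 0 0 0'
cat > b.py <<'E'
from h import *
import sys
np.set_printoptions(precision=4,suppress=True)
s=observe();print(s["time"],s["tcp_pos"],s["contact_force"]);print(np.array(s["tcp_rot"]))
c=get_calibration("wrist");im=camera("wrist");cv2.imwrite(f"pics/{sys.argv[1]}.png",im[:,:,::-1])
print("cam",np.array(c["cam_to_world"])[:3])
for t in sys.argv[2:]:
    n,z=t.split(":")
    for l in landmark_of("wrist",n)[:2]: print(n,np.round(l["location"],1),round(l["p"],2),onz("wrist",l["location"],float(z),c))
E
python3 b.py w1 index_plate:0 ear_hole:0 jig_face:0.075 pin_foot:0.108
```

```text
time: 1.6
tcp_pos: [0.3241, 0.3633, 0.2506]
tcp_rot: [[-0.968, 0.251, -0.0], [0.251, 0.968, 0.001], [0.001, 0.0, -1.0]]
contact_force: [0.8, -0.3, 0.4]
opening: 0.0855
time: 2.1
tcp_pos: [0.4684, 0.2253, 0.2681]
tcp_rot: [[-0.966, 0.257, 0.002], [0.257, 0.966, 0.001], [-0.002, 0.001, -1.0]]
contact_force: [0.0, 0.9, -0.5]
opening: 0.0854
2.1 [0.4684 0.2253 0.2681] [ 0.0233  0.9001 -0.5383]
[[-0.9665  0.2568  0.0024]
 [ 0.2568  0.9665  0.0008]
 [-0.0022  0.0014 -1.    ]]
cam [[ 0.2567  0.9244  0.2822  0.3971]
 [ 0.9665 -0.2461 -0.0729  0.245 ]
 [ 0.0021  0.2914 -0.9566  0.4113]]
index_plate [216.8 286.8] 0.56 [0.5275 0.2229 0.    ]
index_plate [279.3  47.1] 0.33 [ 0.5331 -0.2125  0.    ]
ear_hole [253.  318.3] 0.86 [0.5901 0.2522 0.    ]
jig_face [313.2  83.7] 0.9 [ 0.5712 -0.0906  0.075 ]
```

View pics/w1.png

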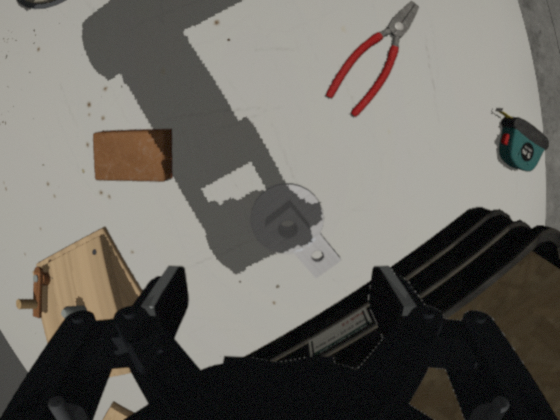

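The plate is at about (0.528, 0.222) with a yaw of roughly 25–28°. Its bore is at about (228,288) and the ear hole at (255,317). Next I turn by 40°, centre and descend, then look again.

```bash
python3 -m crank '1.2 0 -2 0 0 8;1.2 0 -2 0 0 8;1.2 0 -2 0 0 8;1.2 0 -2 0 0 8;1.2 0 -2 0 0 8' && python3 -m crank '0 0 0 0 0 4;0 0 0 0 0 0'
cat >> b.py <<'E'
cv2.imwrite(f"pics/{sys.argv[1]}c.png",cv2.resize(im[120:420,100:460],None,fx=2,fy=2,interpolation=cv2.INTER_CUBIC)[:,:,::-1])
E
python3 b.py w2 index_plate:0 ear_hole:0
```

```text
time: 2.85
tcp_pos: [0.5212, 0.2365, 0.169]
tcp_rot: [[-0.886, -0.464, 0.005], [-0.464, 0.886, 0.008], [-0.008, 0.004, -1.0]]
contact_force: [0.5, -0.1, 0.9]
opening: 0.0855
time: 3.05
tcp_pos: [0.5195, 0.2386, 0.166]
tcp_rot: [[-0.846, -0.533, -0.0], [-0.533, 0.846, 0.007], [-0.003, 0.006, -1.0]]
contact_force: [-0.7, 0.6, -0.1]
opening: 0.0854
3.05 [0.5195 0.2386 0.166 ] [-0.6518  0.5926 -0.0598]
[[-0.8463 -0.5327 -0.0004]
 [-0.5327  0.8463  0.0069]
 [-0.0033  0.0061 -1.    ]]
cam [[-0.5329  0.81    0.2446  0.4575]
 [ 0.8461  0.5081  0.161   0.1993]
 [ 0.0061  0.2928 -0.9562  0.3091]]
index_plate [190.9 259.1] 0.56 [0.5281 0.2239 0.    ]
ear_hole [251.5 253.1] 0.7 [0.5866 0.252  0.    ]
```

View pics/w2c.png

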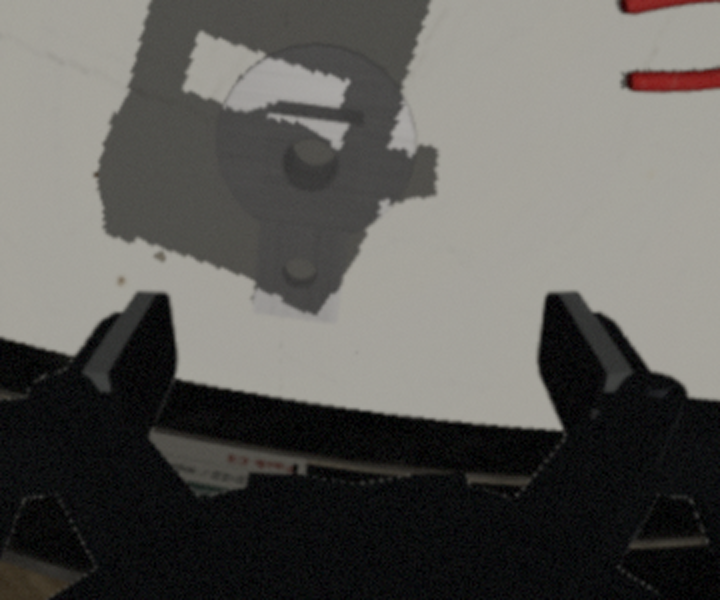

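Run:
```python
from h import *
f=lambda r,c:(120+r/2,100+c/2)
b=onz("wrist",f(163,310),.046);e=onz("wrist",f(268,300),.012);l=onz("wrist",f(297,252),.012);r=onz("wrist",f(318,337),.012)
L=onz("wrist",f(135,217),.012);R=onz("wrist",f(135,416),.012);t=onz("wrist",f(43,317),.012)
for v in(b,e,l,r,L,R,t,(L+R)/2):print(v)
d=e-b;print(np.degrees(np.arctan2(d[1],d[0])),np.hypot(*d[:2]));d=r-l;print(np.degrees(np.arctan2(d[1],d[0]))-90,np.hypot(*d[:2]))
s=observe();y=np.array(s["tcp_rot"])[:,1];print(np.degrees(np.arctan2(y[1],y[0]))-90,s["tcp_pos"])
```

```text
[0.52775777 0.22169196 0.046     ]
[0.58644536 0.248187   0.012     ]
[0.61413372 0.23545394 0.012     ]
[0.6010332  0.27885735 0.012     ]
[0.54839525 0.17966168 0.012     ]
[0.49875269 0.25985815 0.012     ]
[0.48648466 0.19793302 0.012     ]
[0.52357397 0.21975991 0.012     ]
24.297223748462653 0.06439115435579054
16.795467712016432 0.0453373987937372
32.00264500189583 [0.51971898 0.23811687 0.16659986]
```

```bash
python3 -m crank '0.8 -1.6 -2 0 0 -8;0 0 -2 0 0 0;0 0 -2 0 0 0;0 0 0 0 0 0;0 0 0 0 0 0' >/dev/null; python3 b.py w3 index_plate:0 ear_hole:0
```

```text
3.7 [0.528  0.2234 0.1093] [0.0098 1.3171 0.733 ]
[[-0.9175 -0.3976  0.0098]
 [-0.3975  0.9176  0.0084]
 [-0.0123  0.0038 -0.9999]]
cam [[-0.3977  0.8753  0.2751  0.4593]
 [ 0.9175  0.3781  0.1234  0.1939]
 [ 0.004   0.3015 -0.9535  0.2518]]
index_plate [209.5 274.3] 0.65 [0.5312 0.2227 0.    ]
ear_hole [280.  277.7] 0.74 [0.5898 0.251  0.    ]
```

View pics/w3c.png

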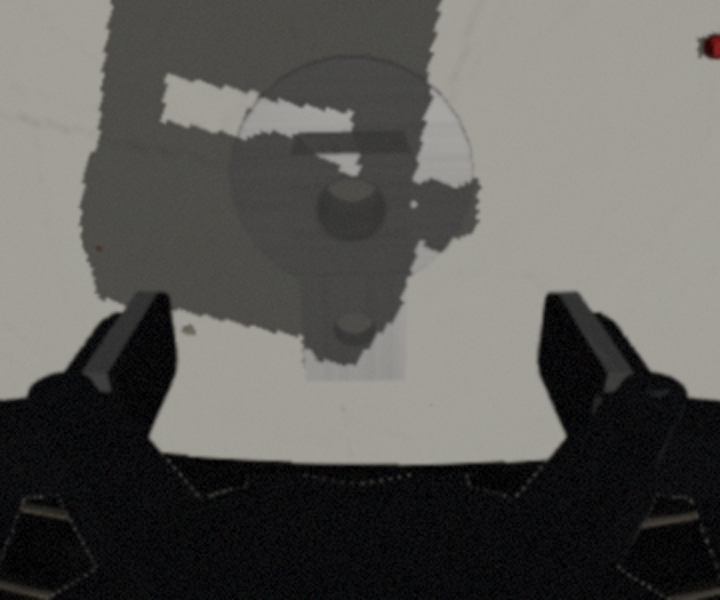

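The tool is well aligned: the ear edges run vertical and centred, and the bore lies midway between the fingers. I'll descend and grip.

```bash
python3 -m crank '0 -0.1 -2.5 -0.5 0.6 0;0 0 -2.5 0 0 0;0 0 -1.5 0 0 0;0 0 0 0 0 0' && python3 -c "
from h import *
s=observe();print(s['tcp_pos'],s['tcp_rot'])"
```

```text
time: 4.25
tcp_pos: [0.5303, 0.2232, 0.047]
tcp_rot: [[-0.917, -0.398, 0.009], [-0.398, 0.917, 0.001], [-0.008, -0.002, -1.0]]
contact_force: [0.3, -0.0, -0.1]
opening: 0.0853
[0.53028665 0.22320363 0.04703203] [[-0.91740483 -0.39786185  0.00862071]
 [-0.39786646  0.91744249  0.00124712]
 [-0.00840519 -0.00228577 -0.99996206]]
```

```bash
python3 -m crank '-0.2 -0.1 -0.6 0 0.5 0;0 0 0 0 0 0' && python3 -m crank '0 0 0 0 0 0;0 0 0 0 0 0;0 0 0 0 0 0;0 0 0 0 0 0;0 0 0 0 0 0' 0 60 && python3 -m crank '0 0 0 0 0 0;0 0 0 0 0 0;0 0 0 0 0 0' && python3 -m crank '0 0 2.5 0 0 0;0 0 2.5 0 0 0;0 0 3 0 0 0;0 0 3 0 0 0;0 0 0 0 0 0'
```

```text
time: 4.45
tcp_pos: [0.529, 0.2224, 0.0425]
tcp_rot: [[-0.917, -0.398, 0.002], [-0.398, 0.917, 0.002], [-0.002, 0.001, -1.0]]
contact_force: [-0.6, -0.3, -0.2]
opening: 0.0855
time: 4.95
tcp_pos: [0.5307, 0.2229, 0.0458]
tcp_rot: [[-0.917, -0.398, 0.008], [-0.398, 0.917, 0.003], [-0.008, -0.0, -1.0]]
contact_force: [0.3, -0.2, 1.4]
opening: 0.0124
time: 5.25
tcp_pos: [0.5305, 0.2228, 0.0458]
tcp_rot: [[-0.917, -0.398, 0.008], [-0.398, 0.917, 0.003], [-0.008, -0.0, -1.0]]
contact_force: [0.6, 0.9, -0.9]
opening: 0.0004
time: 5.75
tcp_pos: [0.529, 0.2224, 0.158]
tcp_rot: [[-0.917, -0.398, 0.003], [-0.398, 0.917, 0.002], [-0.003, 0.001, -1.0]]
contact_force: [0.6, -0.2, 0.1]
opening: -0.0003
```

```bash
python3 b.py w4 index_plate:0 ear_hole:0
```

```text
5.75 [0.529  0.2224 0.158 ] [ 0.5548 -0.1769  0.0804]
[[-0.9175 -0.3978  0.0027]
 [-0.3978  0.9175  0.0019]
 [-0.0033  0.0007 -1.    ]]
cam [[-0.398   0.8773  0.2683  0.4613]
 [ 0.9174  0.3804  0.1173  0.1938]
 [ 0.0008  0.2928 -0.9562  0.3012]]
index_plate [195.6 279.1] 0.7 [0.5303 0.2249 0.    ]
ear_hole [257.2 279.4] 0.59 [0.5894 0.2509 0.    ]
```

View pics/w4.png

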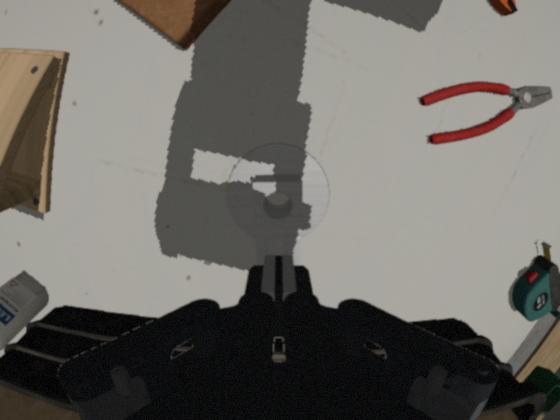

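Run:
```python
from h import *
s=observe();p=np.array(s["tcp_pos"]);R=np.array(s["tcp_rot"])
print(get_calibration("wrist")["camera_matrix"])
for k in(0,.003,.022):print(k,proj("wrist",p+R[:,2]*k))
c=np.array([.528,.222,0]);u=np.array([np.cos(.43),np.sin(.43),0]);v=np.array([-u[1],u[0],0])
for z in(0,.012,.046):print(z,proj("wrist",c+[0,0,z]))
for z in(.012,.046):
  for a in(-.02,.02):
    for b in(-.02,.02):print(z,a,b,np.round(proj("wrist",c+a*u+b*v+[0,0,z]),1))
```

```text
[[325.1922621    0.         278.27588991]
 [  0.         325.1922621  212.20474725]
 [  0.           0.           1.        ]]
0 (np.float64(269.7743216271905), np.float64(276.5812485166833))
0.003 (np.float64(267.0692909741364), np.float64(276.6091851777618))
0.022 (np.float64(251.81568562878613), np.float64(276.7676691741521))
0 (np.float64(196.62731884589266), np.float64(276.62562823967835))
0.012 (np.float64(199.79294349485147), np.float64(276.5949524007277))
0.046 (np.float64(210.28699111701872), np.float64(276.49407573654787))
0.012 -0.02 -0.02 [178.6 253.7]
0.012 -0.02 0.02 [177.6 298.5]
0.012 0.02 -0.02 [221.2 255.4]
0.012 0.02 0.02 [220.3 298.7]
0.046 -0.02 -0.02 [186.5 250.7]
0.046 -0.02 0.02 [185.5 301.2]
0.046 0.02 -0.02 [234.1 252.8]
0.046 0.02 0.02 [233.1 301.3]
```

Run:
```python
from h import *
K=get_calibration("wrist")["camera_matrix"]
def C(r):return dict(camera_matrix=K,cam_to_world=np.vstack([np.array(r),[0,0,0,1]]))
c2=C([[-.5329,.81,.2446,.4575],[.8461,.5081,.161,.1993],[.0061,.2928,-.9562,.3091]])
c3=C([[-.3977,.8753,.2751,.4593],[.9175,.3781,.1234,.1939],[.004,.3015,-.9535,.2518]])
c4=C([[-.398,.8773,.2683,.4613],[.9174,.3804,.1173,.1938],[.0008,.2928,-.9562,.3012]])
print(tri([ray("wrist",q,c) for q,c in(((201.5,255),c2),((224.5,275.5),c3),((204,278),c4))]))
for q,c in(((201.5,255),c2),((224.5,275.5),c3),((204,278),c4)):print(onz("wrist",q,.046,c))
a=cv2.imread("pics/w3.png")[170:300,180:360];b=cv2.imread("pics/w4.png")[150:280,190:370]
cv2.imwrite("pics/cmp.png",np.clip(cv2.resize(np.vstack([a,b]),None,fx=2.2,fy=2.2,interpolation=cv2.INTER_CUBIC).astype(float)*1.5-40,0,255))
```

```text
[0.52521049 0.22141746 0.05251767]
[0.52723086 0.22204974 0.046     ]
[0.52736798 0.22226833 0.046     ]
[0.52658337 0.2221175  0.046     ][ WARN:0@0.765] global loadsave.cpp:1063 imwrite_ Unsupported depth image for selected encoder is fallbacked to CV_8U.
```

View pics/cmp.png

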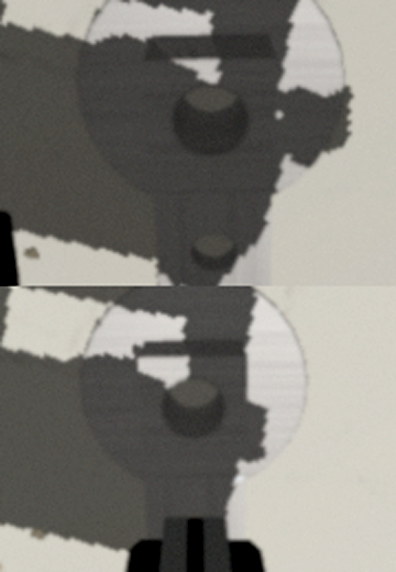

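```bash
python3 -m crank '0 0 -2 0 0 0;0 0 0 0 0 0;0 0 0 0 0 0' 1 && python3 -m crank '0 0 -2.5 0 0 0;0 0 -2.5 0 0 0;0 0 -2 0 0 0;0 0 0 0 0 0;0 0 0 0 0 0' && python3 -m crank '0 0 -1 0 0 0;0 0 -.5 0 0 0;0 0 0 0 0 0;0 0 0 0 0 0'; python3 b.py w5 index_plate:0
```

```text
time: 6.2
tcp_pos: [0.5259, 0.2217, 0.1302]
tcp_rot: [[-0.917, -0.398, -0.011], [-0.398, 0.918, -0.001], [0.01, 0.004, -1.0]]
contact_force: [0.1, 0.2, 0.3]
opening: 0.0431
time: 6.7
tcp_pos: [0.5269, 0.2218, 0.0598]
tcp_rot: [[-0.918, -0.398, -0.009], [-0.398, 0.918, -0.0], [0.009, 0.003, -1.0]]
contact_force: [0.1, -0.0, 0.4]
opening: 0.0853
time: 7.1
tcp_pos: [0.5282, 0.2222, 0.0464]
tcp_rot: [[-0.918, -0.398, -0.005], [-0.398, 0.918, 0.0], [0.004, 0.002, -1.0]]
contact_force: [-0.4, -0.3, 0.4]
opening: 0.0849
7.1 [0.5282 0.2222 0.0464] [-0.4375 -0.2505  0.4342]
[[-0.9175 -0.3977 -0.005 ]
 [-0.3977  0.9175  0.0004]
 [ 0.0044  0.0024 -1.    ]]
cam [[-0.3979  0.8796  0.2608  0.4616]
 [ 0.9174  0.3807  0.1157  0.1938]
 [ 0.0025  0.2853 -0.9584  0.1901]]
index_plate [236.3 275.1] 0.72 [0.5285 0.2212 0.    ]
```

View pics/w5c.png

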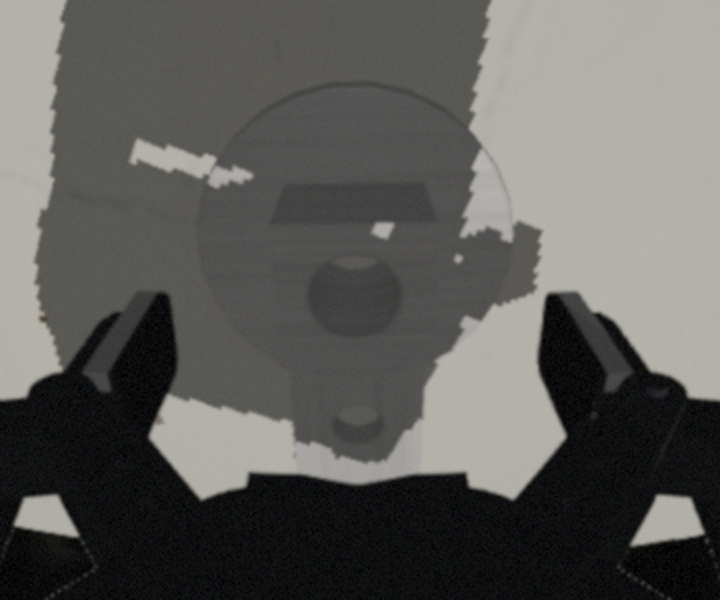

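The open fingertips still sit near the hub's top, so the first closing evidently passed above the hub. I'll go lower step by step, watching the force.

```bash
python3 -m crank '0 0 -.8 0 0 0;0 0 -.5 0 0 0;0 0 -.2 0 0 0;0 0 0 0 0 0' && python3 -m crank '0 0 -.5 0 0 0;0 0 -.2 0 0 0;0 0 0 0 0 0' && python3 -m crank '0 0 0 0 0 0;0 0 0 0 0 0' 0.6
```

```text
time: 7.6
tcp_pos: [0.5282, 0.2222, 0.0303]
tcp_rot: [[-0.917, -0.398, -0.005], [-0.398, 0.918, 0.0], [0.004, 0.002, -1.0]]
contact_force: [-0.8, 0.2, -0.4]
opening: 0.0859
time: 7.9
tcp_pos: [0.5282, 0.2222, 0.0226]
tcp_rot: [[-0.918, -0.398, -0.005], [-0.398, 0.918, 0.0], [0.004, 0.002, -1.0]]
contact_force: [-0.1, 0.1, 0.8]
opening: 0.0856
time: 8.1
tcp_pos: [0.5283, 0.2222, 0.0226]
tcp_rot: [[-0.918, -0.398, -0.005], [-0.398, 0.918, 0.0], [0.004, 0.002, -1.0]]
contact_force: [0.4, 0.1, -0.5]
opening: 0.059
```

```bash
python3 -m crank '0 0 .9 0 0 0;0 0 0 0 0 0;0 0 0 0 0 0;0 0 0 0 0 0;0 0 0 0 0 0' 0 60 && python3 -m crank '0 0 0 0 0 0;0 0 0 0 0 0;0 0 0 0 0 0'
```

```text
time: 8.6
tcp_pos: [0.5282, 0.2223, 0.0337]
tcp_rot: [[-0.917, -0.398, -0.004], [-0.398, 0.917, 0.001], [0.003, 0.002, -1.0]]
contact_force: [-0.3, 0.2, -4.4]
opening: 0.0382
time: 8.9
tcp_pos: [0.5279, 0.2222, 0.0333]
tcp_rot: [[-0.917, -0.398, -0.005], [-0.398, 0.917, 0.0], [0.005, 0.002, -1.0]]
contact_force: [-0.7, -0.1, -0.1]
opening: 0.0383
```

Gripped, at an opening of 38 mm. I lift, turn back to about jig yaw and move towards the jig for a near look.

```bash
python3 -m crank '0 0 2 0 0 0;0 0 4 0 0 0;0 0 4 0 0 0;-2 0 4 0 0 0;-2 -3 4 0 0 -4' - 90 && python3 -m crank '-1 -4.5 1.5 0 0 -4;-1 -4.5 1.5 0 0 -4;-1 -4.5 1.5 0 0 -4;-1 -4.5 1.5 0 0 -4;0 -4.5 1.5 0 0 0' && python3 -m crank '0 -3 0 0 0 0;0 -3 0 0 0 0;0 0 0 0 0 0;0 0 0 0 0 0'; python3 b.py w6 jig_face:0.075 pin_foot:0.108 clamp_pivot:0.04 clamp_post_top:0.107 index_plate:0.25 ear_hole:0.25
```

```text
time: 9.4
tcp_pos: [0.4862, 0.1949, 0.2092]
tcp_rot: [[-0.943, -0.333, -0.018], [-0.333, 0.943, -0.0], [0.017, 0.006, -1.0]]
contact_force: [0.9, -0.1, -4.0]
opening: 0.0371
time: 9.9
tcp_pos: [0.4411, -0.034, 0.2905]
tcp_rot: [[-0.998, -0.055, -0.011], [-0.055, 0.998, 0.004], [0.011, 0.005, -1.0]]
contact_force: [2.1, 0.3, -4.7]
opening: 0.0374
time: 10.3
tcp_pos: [0.4399, -0.1014, 0.2922]
tcp_rot: [[-0.999, -0.046, -0.008], [-0.046, 0.999, 0.002], [0.008, 0.002, -1.0]]
contact_force: [0.0, 0.2, -3.8]
opening: 0.0372
10.3 [ 0.4399 -0.1014  0.2922] [ 0.0337  0.1896 -3.761 ]
[[-0.9989 -0.0464 -0.0083]
 [-0.0464  0.9989  0.0019]
 [ 0.0082  0.0023 -1.    ]]
cam [[-0.0466  0.9585  0.2812  0.3678]
 [ 0.9989  0.044   0.0157 -0.1042]
 [ 0.0027  0.2817 -0.9595  0.4362]]
pin_foot [335.5 288.7] 0.96 [ 0.6241 -0.0783  0.108 ]
pin_foot [142.7 387.2] 0.55 [0.3833 0.0111 0.108 ]
clamp_pivot [143.  385.8] 0.41 [0.3871 0.0332 0.04  ]
index_plate [247.4 277.1] 0.98 [ 0.445  -0.1008  0.25  ]
ear_hole [336.9 282.8] 0.66 [ 0.5146 -0.0936  0.25  ]
```

View pics/w6.png

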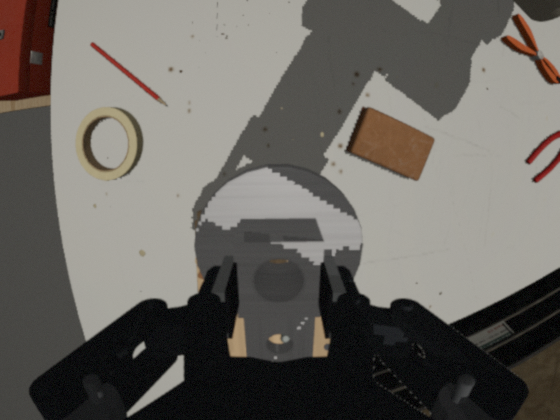

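The plate is held square and centred. It hides the jig from here, so I'll look at the jig from its +y side.

```bash
python3 -m crank '2.5 3.5 -.5 0 0 0;2.5 3.5 -.5 0 0 0;2.5 3.5 -.5 0 0 0;2.5 3.5 -.5 0 0 0;2 2.5 -.5 0 0 0' >/dev/null&& python3 -m crank '0 0 0 0 0 0;0 0 0 0 0 0'; python3 b.py w7 jig_face:0.075 pin_foot:0.108 clamp_pivot:0.04 clamp_post_top:0.107
```

```text
time: 11.35
tcp_pos: [0.5638, 0.0739, 0.2656]
tcp_rot: [[-0.999, -0.05, -0.008], [-0.05, 0.999, -0.0], [0.008, 0.0, -1.0]]
contact_force: [-0.3, -0.6, -4.6]
opening: 0.0371
11.35 [0.5638 0.0739 0.2656] [-0.2597 -0.5574 -4.5587]
[[-0.9987 -0.0504 -0.0078]
 [-0.0504  0.9987 -0.0001]
 [ 0.0078  0.0003 -1.    ]]
cam [[-0.0506  0.9582  0.2817  0.4917]
 [ 0.9987  0.0484  0.015   0.0712]
 [ 0.0007  0.2821 -0.9594  0.4096]]
jig_face [183.2 132.2] 0.57 [ 0.5643 -0.0891  0.075 ]
clamp_pivot [141.3  89.1] 0.79 [ 0.5185 -0.1679  0.04  ]
clamp_pivot [ 49.2 499.4] 0.22 [0.3613 0.3573 0.04  ]
clamp_post_top [153.9  47.9] 0.79 [ 0.5257 -0.1845  0.107 ]
```

```bash
python3 -c "
import cv2
im=cv2.imread('pics/w7.png')[120:330,0:280];cv2.imwrite('pics/w7d.png',cv2.resize(im,None,fx=2.8,fy=2.8,interpolation=cv2.INTER_CUBIC))"
```

```text
(no output)
```

View pics/w7d.png

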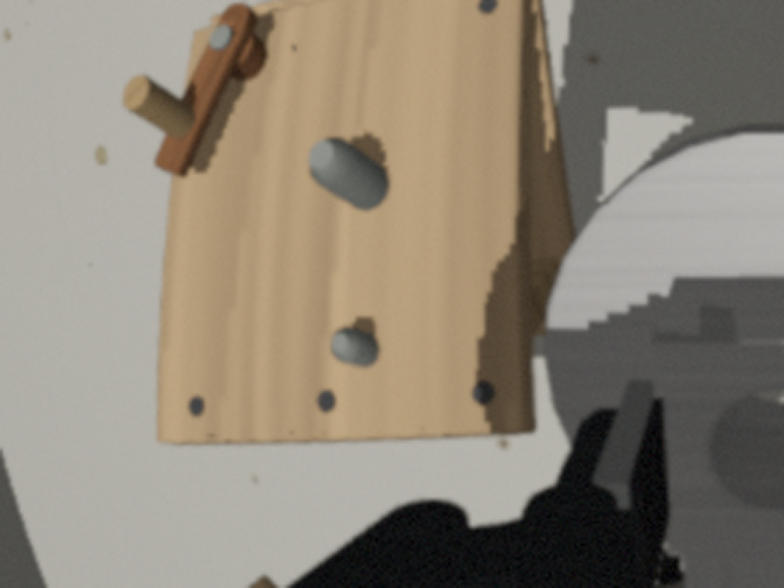

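```bash
cat > fit.py <<'E'
from h import *
from scipy.optimize import least_squares
np.set_printoptions(precision=4,suppress=True)
K=get_calibration("wrist")["camera_matrix"]
cal=get_calibration("wrist")
a=np.radians(30);a0=-np.radians(35)
pp=np.array([-.07+.04*np.cos(a0),-.07+.04*np.sin(a0),.058])
F=[([0,0,.040],(156,323)),([0,0,0],(187,363)),([.066,0,.020],(339,343)),([.066,0,0],(350,362)),(pp,(95,139)),([.1,-.11,0],(441,159)),([.1,.065,0],(431,533)),([-.07,-.07,.023],(37,220))]
def RB(yaw,sl=a):
    x=np.array([np.cos(sl),0,np.sin(sl)]);y=np.array([0,1.,0]);z=np.cross(x,y)
    c,s=np.cos(yaw),np.sin(yaw);return np.array([[c,-s,0],[s,c,0],[0,0,1]])@np.column_stack([x,y,z])
def P(v):return np.array([[proj("wrist",np.array([v[0],v[1],.075])+RB(v[2])@np.array(q),cal)] for q,_ in F]).reshape(-1,2)
M=np.array([[120+r/2.8,c/2.8] for _,(r,c) in F])
w=np.array([2,2,2,2,1,1,1,1])[:,None]
r=least_squares(lambda v:(w*(P(v)-M)).ravel(),[.566,-.09,.05],loss="soft_l1")
v=r.x;print(v,np.degrees(v[2]));print(P(v)-M)
R=RB(v[2]);print(R);print("tip",np.array([*v[:2],.075])+R@[0,0,.04])
E
python3 fit.py
```

```text
[ 0.5683 -0.0913  0.1501] 8.598588163280656
[[-0.5495 -0.3825]
 [ 0.0937  2.5844]
 [ 1.0731 -0.3357]
 [-0.1013  1.8125]
 [-2.9004 -5.2719]
 [ 0.7942 -0.439 ]
 [-0.4654 -2.4865]
 [ 1.1159  1.0206]]
[[ 0.8563 -0.1495 -0.4944]
 [ 0.1295  0.9888 -0.0748]
 [ 0.5     0.      0.866 ]]
tip [ 0.5485 -0.0943  0.1096]
```

```bash
cat >> fit.py <<'E'
print("--- variants")
for drop in([4],[4,7],[4,5,6,7],[1,3,4],[0,2,4]):
    k=[i for i in range(8) if i not in drop]
    r=least_squares(lambda v:(P(v)-M)[k].ravel(),v);print(drop,r.x[:2],np.degrees(r.x[2]),np.abs(r.fun).max())
T=[([.1,.065,0],(174.5,296)),([.1,-.11,0],(168.5,356)),([-.095,-.11,0],(231,357.5)),([-.095,.065,0],(235,300))]
MT=np.array([t[1] for t in T])
ct=get_calibration("top")
PT=lambda v:np.array([proj("top",np.array([v[0],v[1],.075])+RB(v[2])@np.array(q),ct) for q,_ in T])
r=least_squares(lambda v:(PT(v)-MT).ravel(),v);print("top",r.x[:2],np.degrees(r.x[2]));print(PT(r.x)-MT)
print("hub",proj("wrist",np.array(observe()["tcp_pos"])+[0,0,.013]))
E
python3 fit.py|sed -n '/---/,$p'
python3 -c "
import cv2,numpy as np
a=cv2.imread('pics/top0.png')[155:250,280:375];cv2.imwrite('pics/tc.png',cv2.resize(a,None,fx=6,fy=6,interpolation=cv2.INTER_CUBIC))"
```

```text
--- variants
[4] [ 0.568  -0.0915] 8.707756845810978 2.6057393319253777
[4, 7] [ 0.5681 -0.0915] 8.770074820126174 2.4838791897756494
[4, 5, 6, 7] [ 0.5682 -0.0923] 8.379754703588167 1.7923269428144977
[1, 3, 4] [ 0.5678 -0.0904] 8.65437832529529 1.6478754727806404
[0, 2, 4] [ 0.568  -0.0919] 8.768982145919503 2.859735943242157
top [ 0.5653 -0.0902] 6.939923927645443
[[ 1.4431  0.4221]
 [ 1.5516  0.6681]
 [-2.406  -1.3563]
 [-0.7806  0.1749]]
hub (np.float64(283.1378901445827), np.float64(276.04819517687463))
```

View pics/tc.png

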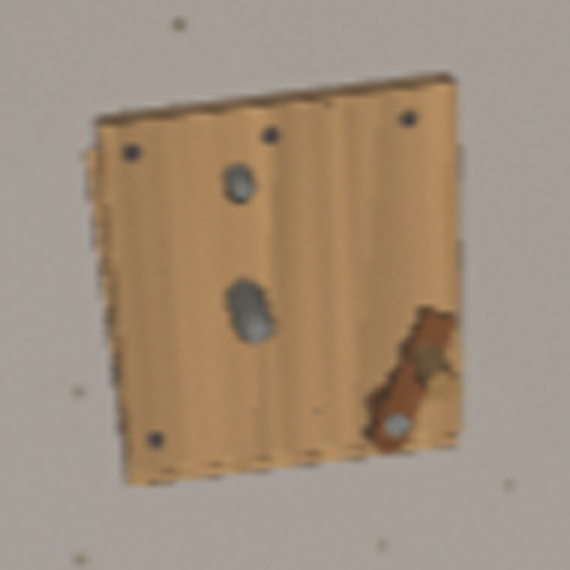

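The crop confirms the jig's yaw is a good 7°: the high edge runs from (120,97) to (82,455) in the crop. I'll fit the top and wrist views jointly.

```bash
cat > fit2.py <<'E'
import io,contextlib
with contextlib.redirect_stdout(io.StringIO()): from fit import *
T=[([.1,.065,0],(120,97)),([.1,-.11,0],(84,455)),([-.095,-.11,0],(437,460)),([-.095,.065,0],(472,127)),([0,0,.04],(330,258)),([0,0,0],(293,243)),([.066,0,.02],(189,241)),([.066,0,0],(180,238))]
MT=np.array([[155+t[1][0]/6-.4,280+t[1][1]/6-.4] for t in T])
k=[0,1,2,3,5,6,7]
tr=least_squares(lambda v:(PT2(v)-MT).ravel(),v) if 0 else None
PT=lambda v:np.array([proj("top",np.array([v[0],v[1],.075])+RB(v[2])@np.array(q),ct) for q,_ in T])
r=least_squares(lambda v:(PT(v)-MT).ravel(),v);print("top",r.x[:2],np.degrees(r.x[2]));print(PT(r.x)-MT)
r=least_squares(lambda v:np.r_[(PT(v)-MT).ravel()*2,(P(v)-M)[k].ravel()],v);print("joint",r.x[:2],np.degrees(r.x[2]))
# grid: plate in hand wrt tool from several tz
s=observe();p=np.array(s["tcp_pos"]);R=np.array(s["tcp_rot"])
for d in(.0,-.006,-.013):print("hubtop",d,proj("wrist",p+R[:,2]*d))
for t in("index_plate","ear_hole"):
    for l in landmark_of("wrist",t)[:2]:print(t,l["location"],l["p"])
for d in(.02,.033):print("under",d,proj("wrist",p+R[:,2]*d),"ear",proj("wrist",p+R[:,2]*d-R[:,0]*.066))
E
python3 fit2.py
```

```text
top [ 0.5683 -0.09  ] 7.73329406521394
[[ 0.6442  0.2054]
 [-0.072   0.6787]
 [-0.349   0.1057]
 [ 0.2168 -0.2611]
 [ 0.1266 -0.4419]
 [ 0.3104 -0.1869]
 [ 0.1518  0.2464]
 [-1.0465 -0.3709]]
joint [ 0.5681 -0.0907] 8.155088394929395
hubtop 0.0 (np.float64(270.425500146121), np.float64(276.1949825877163))
hubtop -0.006 (np.float64(276.12926889155017), np.float64(276.12738601315635))
hubtop -0.013 (np.float64(283.2934479536449), np.float64(276.0428876627056))
index_plate [247.2, 276.9] 0.76
ear_hole [337.0, 280.0] 0.87
under 0.02 (np.float64(253.74333348208242), np.float64(276.23178534893765)) ear (np.float64(346.2168149107913), np.float64(276.50109807630906))
under 0.033 (np.float64(244.68679850552286), np.float64(276.34965147018505)) ear (np.float64(334.01120865971365), np.float64(276.5785486214352))
```

```bash
cat > goal.py <<'E'
import sys
from h import *
from scipy.spatial.transform import Rotation as Q
np.set_printoptions(precision=2,suppress=True)
S=np.array([.568,-.0907,.075]);yaw=np.radians(8.0);a=np.radians(30);D=.033
x=np.array([np.cos(a),0,np.sin(a)]);y=np.array([0,1.,0]);B=Q.from_euler("z",yaw).as_matrix()@np.column_stack([x,y,np.cross(x,y)])
h=float(sys.argv[1]);ox=float(sys.argv[2]) if len(sys.argv)>2 else 0;oy=float(sys.argv[3]) if len(sys.argv)>3 else 0
s=observe();p=np.array(s["tcp_pos"]);R=np.array(s["tcp_rot"])
RT=np.column_stack([-B[:,0],B[:,1],-B[:,2]])
w=Q.from_matrix(RT@R.T).as_rotvec(degrees=True)
d=S+B@np.array([ox,oy,h+D*1000])/np.array(1) if 0 else S+B@(np.array([ox,oy,h])/1000+[0,0,D])-p
print("t",s["time"],"shift cm",d*100,"turn deg",w,"|",np.linalg.norm(d)*100,np.linalg.norm(w))
print("plate in board mm",1000*B.T@(p-S)-[0,0,33],"force board",B.T@np.array(s["contact_force"]),"open",s["opening"],"bz",B[:,2]*1)
E
python3 goal.py 60
```

```text
t 11.7 shift cm [ -4.17 -16.96 -11.09] turn deg [  2.82 -30.24   5.15] | 20.687689286978696 30.806041758964657
plate in board mm [111.69 162.11 123.58] force board [-1.96 -0.72 -2.41] open 0.03766776753440283 bz [-0.5  -0.07  0.87]
```

```bash
python3 -m crank '-1 -3 0 .6 -6 1;-1 -3 0 .6 -6 1;-1 -3 0 .6 -6 1;-1 -3 0 .6 -6 1;-1 -3 0 .6 -6 1' >/dev/null && python3 -m crank '0 -2 -1 0 0 0;0 0 -2 0 0 0;0 0 -2 0 0 0;0 0 0 0 0 0;0 0 0 0 0 0' >/dev/null; python3 goal.py 60
```

```text
t 12.7 shift cm [ 1.43  1.03 -6.21] turn deg [0.41 1.11 0.46] | 6.458591896102628 1.2713152184243224
plate in board mm [ 17.56  -8.25 121.6 ] force board [-1.33 -0.07 -2.92] open 0.037265410959726464 bz [-0.5  -0.07  0.87]
```

```bash
python3 -m crank '.7 .5 -2 .4 1.1 .5;.7 .5 -2 0 0 0;0 0 -2 0 0 0;0 0 0 0 0 0;0 0 0 0 0 0' >/dev/null; python3 goal.py 50
python3 - <<'E'
from h import *
im=camera("side");cv2.imwrite("pics/s2.png",im[:,:,::-1]);camera("top")
for n in("side","top"):
  for t in("index_plate","ear_hole","jig_face"):
    for l in landmark_of(n,t)[:1]:print(n,t,np.round(l["location"],1),l["p"])
E
```

```text
t 13.2 shift cm [ 0.2   0.16 -1.62] turn deg [ 0.36  0.53 -0.16] | 1.6437011784266982 0.6660471587579656
plate in board mm [ 6.22 -1.3  65.16] force board [-1.46  0.06 -3.92] open 0.037399717923156044 bz [-0.5  -0.07  0.87]
side index_plate [167.4 287. ] 0.8
side ear_hole [166.9 269.8] 0.69
side jig_face [183.4 275.9] 0.97
top index_plate [211.7 321.9] 0.64
top ear_hole [191.5 320. ] 0.74
top jig_face [206.5 318.5] 0.84
```

```bash
python3 -m crank '.2 .2 -1.6 .4 .5 -.2;0 0 0 0 0 0;0 0 0 0 0 0' >/dev/null; python3 goal.py 46
```

```text
t 13.9 shift cm [ 0.22  0.01 -0.35] turn deg [-0.02  0.06  0.08] | 0.41159336182216444 0.10120784068360397
plate in board mm [-0.13  0.18 50.11] force board [-1.66  0.99 -2.8 ] open 0.037188720757763756 bz [-0.5  -0.07  0.87]
```

```bash
for i in 1; do python3 -m crank '.2 .03 -.35 0 0 0;.2 .03 -.35 0 0 0;.1 .01 -.17 0 0 0;0 0 0 0 0 0' >/dev/null; python3 goal.py 34;  done; python3 -m crank '.1 .01 -.17 0 0 0;.1 .01 -.17 0 0 0;0 0 0 0 0 0' >/dev/null; python3 goal.py 34
```

```text
t 14.3 shift cm [ 0.23  0.06 -0.58] turn deg [0.05 0.17 0.08] | 0.6311178062754295 0.19788927162200234
plate in board mm [ 0.87 -0.26 40.25] force board [-2.19  0.   -3.07] open 0.037170610827947946 bz [-0.5  -0.07  0.87]
t 14.6 shift cm [ 0.01  0.04 -0.23] turn deg [0.06 0.19 0.08] | 0.23352638892173358 0.21199830593458852
plate in board mm [ 1.05 -0.37 36.05] force board [-1.87  0.48 -3.7 ] open 0.03752146682443328 bz [-0.5  -0.07  0.87]
```

```bash
python3 -m crank '.05 .04 -.3 0 .2 0;.1 .02 -.2 0 0 0;0 0 0 0 0 0' >/dev/null; python3 goal.py 26; python3 -m crank '.1 .02 -.2 0 0 0;.1 .02 -.2 0 0 0;0 0 0 0 0 0' >/dev/null; python3 goal.py 24
```

```text
t 14.9 shift cm [ 0.24  0.03 -0.38] turn deg [ 0.06 -0.03  0.08] | 0.4506505725530474 0.10680741571996248
plate in board mm [-0.21  0.03 30.5 ] force board [-1.66  0.12 -3.84] open 0.037237141053201424 bz [-0.5  -0.07  0.87]
t 15.2 shift cm [ 0.12  0.   -0.11] turn deg [ 0.06 -0.03  0.08] | 0.16708477307652891 0.10775169844295156
plate in board mm [-0.48  0.16 25.59] force board [-1.67  0.07 -4.13] open 0.03734890122288459 bz [-0.5  -0.07  0.87]
```

```bash
python3 -m crank '.15 .01 -.2 0 0 0;.1 .01 -.17 0 0 0;0 0 0 0 0 0' >/dev/null; python3 goal.py 18; python3 -m crank '.1 .01 -.17 0 0 0;.1 .01 -.17 0 0 0;0 0 0 0 0 0' >/dev/null; python3 goal.py 14
```

```text
t 15.5 shift cm [ 0.14  0.02 -0.23] turn deg [ 0.06 -0.03  0.09] | 0.27226981009456414 0.10846047221848681
plate in board mm [-0.07 -0.05 20.72] force board [-2.07 -0.07 -3.12] open 0.03703354187090248 bz [-0.5  -0.07  0.87]
t 15.8 shift cm [ 0.12  0.03 -0.21] turn deg [ 0.06 -0.02  0.09] | 0.2422150592637357 0.10971624956463868
plate in board mm [ 0.01 -0.15 16.42] force board [-2.02 -0.47 -3.82] open 0.03714031600688749 bz [-0.5  -0.07  0.87]
```

```bash
python3 -m crank '.1 .02 -.17 0 0 0;.1 .02 -.17 0 0 0;0 0 0 0 0 0' >/dev/null; python3 goal.py 8; python3 -m crank '.1 .02 -.17 0 0 0;.1 .02 -.17 0 0 0;0 0 0 0 0 0' >/dev/null; python3 goal.py 4
```

```text
t 16.1 shift cm [ 0.19  0.03 -0.36] turn deg [ 0.06 -0.02  0.09] | 0.4105833936982444 0.11194198752125513
plate in board mm [ 0.1  -0.04 12.1 ] force board [-2.01  0.35 -3.93] open 0.03741505133398978 bz [-0.5  -0.07  0.87]
t 16.4 shift cm [ 0.17  0.02 -0.34] turn deg [ 0.06 -0.02  0.09] | 0.3785037229326428 0.11243074773537272
plate in board mm [0.19 0.07 7.78] force board [-1.57  0.59 -3.47] open 0.0370611352244471 bz [-0.5  -0.07  0.87]
```

```bash
python3 -m crank '.1 .02 -.17 0 0 0;.08 .01 -.13 0 0 0;0 0 0 0 0 0' >/dev/null; python3 goal.py 2; python3 -m crank '.06 .01 -.1 0 0 0;0 0 0 0 0 0' >/dev/null; python3 goal.py 0;python3 -m crank '.06 .01 -.1 0 0 0;0 0 0 0 0 0' >/dev/null; python3 goal.py 0
```

```text
t 16.7 shift cm [ 0.07 -0.   -0.18] turn deg [ 0.06 -0.02  0.09] | 0.195415112373966 0.11075352666161137
plate in board mm [0.26 0.14 3.93] force board [-2.4   0.65 -3.67] open 0.03723708528964579 bz [-0.5  -0.07  0.87]
t 16.9 shift cm [ 0.1   0.   -0.25] turn deg [ 0.06 -0.02  0.09] | 0.26707320257520273 0.10883169229849574
plate in board mm [0.33 0.14 2.65] force board [-2.39 -0.17 -3.17] open 0.03766633702871468 bz [-0.5  -0.07  0.87]
t 17.1 shift cm [ 0.04 -0.01 -0.14] turn deg [ 0.07 -0.01  0.09] | 0.14825168158908328 0.11250042812642753
plate in board mm [0.39 0.14 1.42] force board [-1.35 -1.34 -3.09] open 0.037398356830950163 bz [-0.5  -0.07  0.87]
```

```bash
python3 -m crank '.04 .01 -.08 0 0 0;0 0 0 0 0 0' >/dev/null; python3 goal.py 0; python3 -m crank '.04 .01 -.08 0 0 0;0 0 0 0 0 0' >/dev/null; python3 goal.py 0;python3 -m crank '.04 .01 -.08 0 0 0;0 0 0 0 0 0' >/dev/null; python3 goal.py 0
```

```text
t 17.3 shift cm [ 0.01 -0.01 -0.11] turn deg [0.09 0.01 0.08] | 0.1070988039108995 0.12006848356932154
plate in board mm [0.44 0.1  0.97] force board [-2.44  1.16 -1.03] open 0.037444812072147754 bz [-0.5  -0.07  0.87]
t 17.5 shift cm [ 0.01 -0.01 -0.11] turn deg [0.11 0.05 0.07] | 0.11280400133828677 0.1437144318761355
plate in board mm [0.48 0.08 1.02] force board [-1.75 -0.42 -2.11] open 0.037797827204435384 bz [-0.5  -0.07  0.87]
t 17.7 shift cm [ 0.01 -0.   -0.11] turn deg [0.14 0.09 0.06] | 0.11070122088855355 0.18029784048827963
plate in board mm [0.49 0.05 0.99] force board [-2.18  0.84 -1.29] open 0.03749131822829983 bz [-0.5  -0.07  0.87]
```

The plate stopped at the expected height with only light force, which suggests it is seated. I'll release, back off along the shaft and check.

```bash
python3 -m crank '0 0 0 0 0 0;0 0 0 0 0 0;0 0 0 0 0 0;0 0 0 0 0 0' 1 && python3 -m crank '-.5 -.07 .87 0 0 0;-1.5 -.21 2.6 0 0 0;-2 -.28 3.5 0 0 0;-2 -.28 3.5 0 0 0;0 0 0 0 0 0' >/dev/null; python3 goal.py 80
python3 - <<'E'
from h import *
import sys
np.set_printoptions(precision=1,suppress=True)
sys.argv=["x","0"]
from goal import S,B
c=get_calibration("wrist");im=camera("wrist");side=camera("side");camera("top")
for n in("wrist","side","top"):
  for t,q in(("index_plate",[0,0,0]),("ear_hole",[.066,0,0]),("clamp_post_top",[-.037,-.093,.058])):
    w=np.array(proj(n,S+B@np.array(q),c if n=="wrist" else None))
    for l in landmark_of(n,t)[:1]:print(n,t,np.array(l["location"]),round(l["p"],2),"pred",w)
a=cv2.resize(im,(560,420));b=cv2.resize(side[130:220,220:340],(560,420),interpolation=cv2.INTER_CUBIC)
cv2.imwrite("pics/fin.png",cv2.resize(np.hstack([a,b]),(800,300),interpolation=cv2.INTER_AREA)[:,:,::-1])
cv2.imwrite("pics/w8.png",im[:,:,::-1]);
E
```

```text
time: 18.1
tcp_pos: [0.5533, -0.0938, 0.1059]
tcp_rot: [[-0.855, -0.137, 0.5], [-0.121, 0.991, 0.064], [-0.504, -0.005, -0.863]]
contact_force: [-0.0, -0.1, -0.0]
opening: 0.085
t 18.6 shift cm [ 2.21  0.38 -4.26] turn deg [0.34 0.25 0.16] | 4.810878750352291 0.4506467988304695
plate in board mm [  1.87  -0.69 128.07] force board [ 0.7   0.35 -0.66] open 0.08552309326910087 bz [-0.5  -0.07  0.87]
t 18.6 shift cm [  6.17   0.94 -11.18] turn deg [0.34 0.25 0.16] | 12.808296500435684 0.4506467988304695
plate in board mm [  1.87  -0.69 128.07] force board [ 0.7   0.35 -0.66] open 0.08552309326910087 bz [-0.5  -0.07  0.87]
wrist index_plate [190.  280.8] 0.85 pred [190.96 279.08]
wrist ear_hole [255.9 284.6] 0.78 pred [253.93 278.98]
wrist clamp_post_top [170.2 170.4] 0.64 pred [163.21 162.09]
side index_plate [178.5 278.3] 0.74 pred [181.07 278.98]
side ear_hole [183.4 269. ] 0.82 pred [182.4  263.56]
side clamp_post_top [151.1 275.7] 0.72 pred [149.63 280.65]
top index_plate [200.9 320.9] 0.64 pred [203.85 320.16]
top ear_hole [186.  317.9] 0.9 pred [183.67 319.06]
top clamp_post_top [219.8 353.3] 0.75 pred [220.14 355.77]
```

View pics/fin.png

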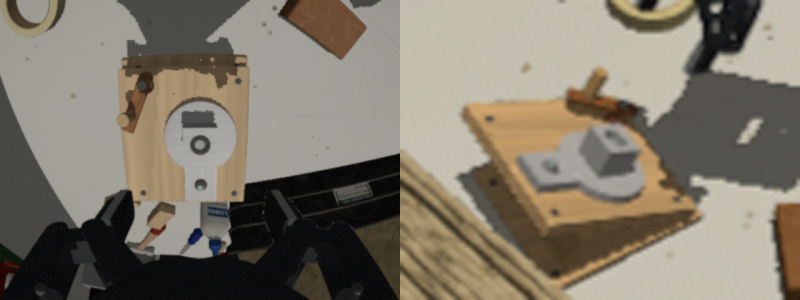

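The plate lies flush, with the shaft in the bore and the pin in the ear hole. The clamp is still clear, its post top at about (168,171) in the wrist picture. Next I locate the post in board axes.

Run:
```python
from h import *
import sys
sys.argv=["x","14","-37","-89"]
from goal import S,B
np.set_printoptions(precision=4,suppress=True)
for n,rc in(("wrist",(169.5,170.5)),("side",(151.1,275.7)),("top",(219.8,353.3))):
    o,d=ray(n,rc);o=B.T@(o-S);d=B.T@d;q=o+d*(.058-o[2])/d[2];print(n,q,np.degrees(np.arctan2(q[1]+.07,q[0]+.07)),np.hypot(q[0]+.07,q[1]+.07))
```

```text
t 19.2 shift cm [  3.49  -8.51 -11.32] turn deg [ 0.04 -0.14  0.08] | 14.587914937691721 0.16461736710874886
plate in board mm [ -0.04   0.15 123.39] force board [-0.25  0.32  0.47] open 0.08544558842479903 bz [-0.5  -0.07  0.87]
wrist [-0.0351 -0.0828  0.058 ] -20.228202851707735 0.0371411661918319
side [-0.0109 -0.0865  0.058 ] -15.630875526023562 0.06135683365368877
top [-0.0349 -0.0858  0.058 ] -24.205595633869045 0.03846986532120331
```

```bash
python3 -m crank '-1 -4.2 -1 0 0 0;-1 -4.2 -1 0 0 0;0 0 0 0 0 0;0 0 0 0 0 0' 0.55 >/dev/null; python3 goal.py 50 -35 -85
```

```text
t 19.6 shift cm [ 3.83  0.22 -6.04] turn deg [ 0.04 -0.07 -0.11] | 7.156351744347017 0.1420516391289688
plate in board mm [-37.91 -81.85 121.43] force board [0.03 0.77 0.32] open 0.04685754577731495 bz [-0.5  -0.07  0.87]
```

```bash
python3 -m crank '1.3 .07 -2 0 0 0;1.3 .07 -2 0 0 0;1.2 .07 -2 0 0 0;0 0 0 0 0 0;0 0 0 0 0 0' >/dev/null; python3 goal.py 14 -35 -85;  python3 - <<'E'
from h import *
import sys
sys.argv=["x","14","-35","-85"]
from goal import S,B
np.set_printoptions(precision=4,suppress=True)
c=get_calibration("wrist");im=camera("wrist");cv2.imwrite("pics/w9.png",im[:,:,::-1])
for l in landmark_of("wrist","clamp_post_top")[:2]:
    o,d=ray("wrist",l["location"],c);o=B.T@(o-S);d=B.T@d;q=o+d*(.058-o[2])/d[2];print(l["location"],l["p"],q,np.degrees(np.arctan2(q[1]+.07,q[0]+.07)))
for l in trace("wrist","clamp_post_top")[:1]:
    ys,xs=np.nonzero(l["region"]);print(l["p"],xs.min(),xs.max(),ys.min(),ys.max())
E
```

```text
t 20.1 shift cm [ 1.49 -0.2  -3.28] turn deg [ 0.16 -0.1  -0.27] | 3.6058859762671474 0.32660216810474685
plate in board mm [-31.13 -80.99  49.63] force board [-0.08  0.24  1.14] open 0.04660959319392694 bz [-0.5  -0.07  0.87]
t 20.1 shift cm [ 1.49 -0.2  -3.28] turn deg [ 0.16 -0.1  -0.27] | 3.6058859762671474 0.32660216810474685
plate in board mm [-31.13 -80.99  49.63] force board [-0.08  0.24  1.14] open 0.04660959319392694 bz [-0.5  -0.07  0.87]
[251.3, 267.9] 0.82 [-0.0306 -0.0858  0.058 ] -21.891321792398426
0.75 247 314 144 258
```

```bash
python3 -m crank '.5 -.2 -1.1 0 0 0;.5 0 -1.1 0 0 0;.5 0 -1 0 0 0;0 0 0 0 0 0;0 0 0 0 0 0' >/dev/null; python3 goal.py 14 -33 -82; python3 -m crank '0 0 0 0 0 0;0 0 0 0 0 0' 0.32; python3 goal.py 14 -32 -78
```

```text
t 20.75 shift cm [-0.41  0.27 -0.31] turn deg [ 0.38 -0.48  0.16] | 0.5818574608485764 0.636339971607461
plate in board mm [-28.28 -85.28  14.91] force board [-0.61  0.91  1.32] open 0.047186022961618675 bz [-0.5  -0.07  0.87]
time: 20.95
tcp_pos: [0.5319, -0.1819, 0.1024]
tcp_rot: [[-0.862, -0.136, 0.488], [-0.121, 0.991, 0.063], [-0.492, -0.005, -0.871]]
contact_force: [-0.7, -0.8, 0.2]
opening: 0.0271
t 20.95 shift cm [-0.37  0.68 -0.27] turn deg [ 0.37 -0.49  0.16] | 0.8202205671905975 0.6348228178536536
plate in board mm [-28.31 -85.26  14.94] force board [-0.66 -0.66  0.56] open 0.027094244443800094 bz [-0.5  -0.07  0.87]
```

```bash
python3 -m crank '-.1 .5 0 0 0 0;-.1 .5 0 0 0 0;-.1 .5 0 0 0 0;0 0 0 0 0 0' >/dev/null; python3 goal.py 14 -31 -60;python3 -m crank '-.1 .5 -.05 0 0 0;-.1 .5 -.05 0 0 0;0 0 0 0 0 0' >/dev/null; python3 goal.py 14 -33 -50
cat > post.py <<'E'
from h import *
import sys
sys.argv=["x","14","-35","-85"]
import io,contextlib
with contextlib.redirect_stdout(io.StringIO()): from goal import S,B
np.set_printoptions(precision=4,suppress=True)
for n in("wrist","top","side"):
  c=get_calibration(n);im=camera(n)
  for l in landmark_of(n,"clamp_post_top")[:1]:
    o,d=ray(n,l["location"],c);o=B.T@(o-S);d=B.T@d;q=o+d*(.058-o[2])/d[2];print(n,l["location"],l["p"],q,np.degrees(np.arctan2(q[1]+.07,q[0]+.07)))
E
python3 post.py
```

```text
t 21.35 shift cm [-0.31  1.02 -0.38] turn deg [ 0.61 -0.26  0.28] | 1.1288330434909426 0.7168130309272703
plate in board mm [-27.68 -70.5   16.46] force board [-0.29 -1.41  0.12] open 0.027489206743249197 bz [-0.5  -0.07  0.87]
t 21.65 shift cm [-0.41  0.89 -0.41] turn deg [ 0.63 -0.22  0.28] | 1.0625803418699076 0.7259494673465361
plate in board mm [-28.54 -59.41  16.13] force board [ 0.89 -1.29 -0.28] open 0.026732849961943136 bz [-0.5  -0.07  0.87]
wrist [280.5, 266.4] 0.71 [-0.0275 -0.0639  0.058 ] 8.167810668251139
top [219.8, 345.5] 0.56 [-0.0318 -0.0629  0.058 ] 10.498660785670982
side [156.1, 278.7] 0.5 [-0.0079 -0.0611  0.058 ] 8.13715649400199
```

```bash
python3 -m crank '-.15 .48 -.1 0 0 0;-.22 .47 -.15 0 0 0;0 0 0 0 0 0' >/dev/null; python3 goal.py 14 -38 -42;python3 -m crank '-.3 .46 -.15 0 0 0;0 0 0 0 0 0' >/dev/null; python3 goal.py 14 -41 -37;python3 post.py
```

```text
t 22.25 shift cm [-0.61  0.76 -0.41] turn deg [ 0.72 -0.15  0.38] | 1.058682667063597 0.8262072371285825
plate in board mm [-31.65 -50.39  15.11] force board [-0.18 -0.92 -0.72] open 0.02716159793289906 bz [-0.5  -0.07  0.87]
t 22.45 shift cm [-0.6   0.71 -0.4 ] turn deg [ 0.72 -0.15  0.37] | 1.0128356578748827 0.8224108741704461
plate in board mm [-34.68 -44.85  14.97] force board [-0.61 -0.02 -0.56] open 0.027246108727458473 bz [-0.5  -0.07  0.87]
wrist [280.8, 265.8] 0.7 [-0.0341 -0.0495  0.058 ] 29.700560749219918
top [220.1, 338.6] 0.63 [-0.0301 -0.0428  0.058 ] 34.34465218490905
side [182.9, 276.4] 0.52 [0.0797 0.0613 0.058 ] 41.250483333440584
```

```bash
python3 -m crank '-.35 .4 -.2 0 0 0;-.35 .4 -.2 0 0 0;0 0 0 0 0 0' >/dev/null; python3 goal.py 14 -43 -35;python3 -m crank '-.2 .3 -.05 0 0 0;0 0 0 0 0 0' >/dev/null; python3 goal.py 14 -43 -33;python3 post.py
```

```text
t 23.05 shift cm [-0.27  0.17 -0.26] turn deg [ 0.92 -0.18  0.56] | 0.41013701759209803 1.0942239897892911
plate in board mm [-39.62 -37.1   15.  ] force board [-0.15 -2.14 -1.08] open 0.027116950905657772 bz [-0.5  -0.07  0.87]
t 23.25 shift cm [-0.27  0.38 -0.29] turn deg [1.32 0.01 0.8 ] | 0.549237747485153 1.5385448342143455
plate in board mm [-39.71 -37.14  15.5 ] force board [-0.15 -2.17 -0.46] open 0.027031055519615734 bz [-0.5  -0.07  0.87]
wrist [276.0, 260.1] 0.55 [-0.0414 -0.0444  0.058 ] 41.838858630396224
side [159.7, 287.0] 0.51 [-0.0319 -0.0415  0.058 ] 36.7962409454026
```

```bash
python3 -m crank '-.3 .5 -.1 0 0 0;-.3 .5 -.1 0 0 0;0 0 0 0 0 0' >/dev/null; python3 goal.py 14 -43 -33;python3 post.py
```

```text
t 23.85 shift cm [-0.23  0.42 -0.42] turn deg [2.53 0.64 1.56] | 0.6382356786306314 3.0419270328820733
plate in board mm [-39.44 -37.53  16.74] force board [-0.05 -0.12  0.43] open 0.02779608229458729 bz [-0.5  -0.07  0.87]
wrist [277.7, 264.3] 0.8 [-0.0396 -0.0427  0.058 ] 41.929927406967394
top [226.2, 336.8] 0.4 [-0.0497 -0.0369  0.058 ] 58.48836783589953
side [159.7, 287.3] 0.56 [-0.0332 -0.0414  0.058 ] 37.820095812448095
```

```bash
python3 -m crank '0 0 0 0 0 0;0 0 0 0 0 0;0 0 0 0 0 0' 0.55 && python3 -m crank '-.5 -.07 .87 0 0 0;-1.5 -.21 2.6 0 0 0;-2 -.28 3.5 0 0 0;-2 -.28 3.5 0 0 0;0 0 0 0 0 0'; python3 post.py
python3 - <<'E'
import io,contextlib,sys
from h import *
sys.argv=["x","0"]
with contextlib.redirect_stdout(io.StringIO()): from goal import S,B
for n in("wrist","top","side"):
  c=get_calibration(n);im=camera(n);cv2.imwrite(f"pics/end_{n}.png",im[:,:,::-1])
  for t,q in(("index_plate",[0,0,0]),("ear_hole",[.066,0,0])):
    for l in landmark_of(n,t)[:1]:print(n,t,np.round(l["location"],1),"pred",np.round(proj(n,S+B@np.array(q),c),1))
  for t in("sanding_block","masking_tape","glue_bottle","combi_pliers"):
    for l in landmark_of(n,t)[:1]:
      if n!="wrist":print(n,t,np.round(l["location"],1))
E
```

```text
time: 24.45
tcp_pos: [0.5136, -0.1331, 0.0979]
tcp_rot: [[-0.856, -0.115, 0.504], [-0.12, 0.993, 0.024], [-0.503, -0.04, -0.864]]
contact_force: [0.2, -0.8, -0.1]
opening: 0.0467
time: 24.95
tcp_pos: [0.4487, -0.1393, 0.2064]
tcp_rot: [[-0.859, -0.118, 0.498], [-0.12, 0.992, 0.027], [-0.498, -0.037, -0.867]]
contact_force: [-0.1, 0.1, 0.0]
opening: 0.0473
wrist [210.5, 269.5] 0.62 [-0.0382 -0.0429  0.058 ] 40.446741279639234
top [222.7, 338.4] 0.48 [-0.0387 -0.0419  0.058 ] 41.851966048620646
side [158.2, 287.2] 0.52 [-0.0376 -0.0488  0.058 ] 33.202149797695824
wrist ear_hole [291.3 311.2] pred [290.1 310.6]
top index_plate [203.3 324.3] pred [203.9 320.2]
top ear_hole [185.6 317.1] pred [183.7 319.1]
top sanding_block [258.9 271.1]
top masking_tape [259.4 396. ]
top glue_bottle [140.5 298.8]
top combi_pliers [277.1 159.2]
side index_plate [182.8 280.5] pred [181.1 279. ]
side ear_hole [181.3 264.9] pred [182.4 263.6]
side sanding_block [208.6 342.3]
side masking_tape [124.8 298.2]
side glue_bottle [126.7 296.5]
side combi_pliers [289.1 403.7]
```

```bash
python3 -c "
from plant import *
print(hand_in())"
```

```text
the job is handed in; nothing more can be done
None
```

The index plate is on the jig, the clamp arm is swung over its rim, and the job is handed in after about 25 s of the 53 s. The hand-in gives no verdict.

**What I did:** The first grasp closed above the hub without touching it; about 13 mm lower the plate gripped well. I lowered it square to the board over the shaft and pin until it stopped, with only about 2 N of extra force. I then released it, caged the clamp post loosely between the fingers and pushed it round until it stopped moving.

**Last checks:**
- **Plate seating:** After release, the view showed the plate flush, with the shaft in the bore and the pin in the ear hole. After the clamp swing I checked by network only. Ear-hole and plate positions matched the prediction to about 1–4 pixels; one pixel is about 3 mm in the top and side views. The wrist network did not report the plate origin this time.
- **Clamp:** The wrist and top cameras put it at about 1.32–1.34 rad. The side camera disagreed at 1.19 rad, just under the 1.2 limit. Its post readings had been unreliable throughout, and the stalled push suggests the arm was at its stop.
- **Other things on the bench:** The masking tape, glue bottle and pliers moved at most about 4 pixels in the network readings, within their noise. So did the sanding block in the side view, but the top network had not found it at the start. The side network's late glue-bottle reading fell on the tape, so I ignored it.
- **Robot:** It was about 12 cm clear of the board with no contact force.

I had used up my 12 pictures, so I did not look at the final clamp position by eye.

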